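Get the long tub out from under two small tubs

ROBOT

A 6-joint arm with a two-finger parallel gripper is mounted at the origin on a cart in front of the work surface, level with it; the furniture and walls round the work are solid. World frame = base frame: x ahead of the robot, y to its left, z up, the work surface at z = 0. Lengths are in m, angles in rad, forces in N, time in s.
With the tool pointing down it reaches from about 0.25 to 0.85 m from the base axis. Payload 12.5 kg.
Tool frame: the origin (TCP) lies midway between the tips of the shut fingers; the grasp point (between the pads) lies 19 mm behind it (pinch_z is the distance from the TCP to the grasp point, in m); z points along the fingers, y is the line along which they close (so a half turn about z gives the same grasp; the last joint's range is limited). The gripper opens to 93 mm and grips with 3 to 60 N. Pads are 15 mm wide; open, the fingers measure 128 mm over their backs; the gripper's body (75 mm by 188 mm) begins 65 mm behind the grasp point.
Start: joints at [1.237, 0.351, 1.652, -0, 1.139, -0.085], TCP at [0.135, 0.533, 0.219] pointing down, gripper open.
Joint ranges: [-2.75, 2.75], [-0.79, 2.1], [0.01, 2.65], [-1.57, 4.71], [0.07, 3.14], [-2.87, 2.87]. Speed limits (rad/s): [2.22, 2.22, 2.79, 3.14, 3.14, 3.14].

INTERFACE

Orientations are given as a unit quaternion [w, x, y, z].
In Python, from plant import * gives the robot as it stands. The module is installed in compiled form; this text tells all that it offers.
- The arm moves only by the shell command python3 -m inch 'ROWS' [FORCE]. ROWS is JSON, a list that holds one entry, the list of rows, each a list of 7 numbers: the opening, from 0 (shut) to 1 (fully open), then the shift along the tool's x, y, z in cm, then the turn, a rotation vector about the tool's x, y, z in degrees. A call has 1 to 12 rows; each row shifts and turns the commanded pose from where the row before left it, along the tool's axes as they then stand; what a row does not reach is not made up. A row lasts 1/8 s, in which the tool goes at most 62.5 mm and 10.7 degrees, less where a joint would pass 70% of its speed; a pose out of reach is approached as far as the arm can. A call with a gripper value outside its range is refused whole. The fingers move at their own pace and stop on an object; FORCE is the grip in N (left out, the last holds). Time passes only in rows, so rows that do not move let the fingers close. It gives the time, the measured TCP pose, the force, the opening and the grip force at its end, in the units of the state.
- get_state(): the state, without advancing time (a new reading comes with each control period).
- camera(name): name is "scene" or "top" or "wrist"; returns (picture, depth): 400x640x3 uint8, blue, green, red; 400x640 float32, m along the optical axis (not along the pixel's ray), 0 where there is no reading.
- calibration(name): a dict with "fx", "fy", "cx", "cy" (pixels), "dist_coeffs" ([k1, k2, p1, p2, k3] as OpenCV has them; the pictures are not rectified), "T" (4x4, takes a point from camera to world coordinates). Camera axes: x right, y down, z forward; pixel columns grow to the right and rows downward; lengths in m; the calibration is good to about 2 mm. A picture is of the moment at which its call begins: read the wrist's pose just before it. calibration takes no time and is no camera call; for the wrist camera it gives the pose at the moment of the call.
- sign_off(): hands the job in; it is judged then, once.
The state is a dict: "clock": time; "joint_pos": joint angles; "dq": joint speeds; "joint_efforts": joint torques, N m; "ee_pos": TCP position; "tool_rot": TCP orientation; "contact_force": force on the tool from outside, world axes, zero at the start; "ft_torque": the same for the moment, N m; "grip_width": opening from 0.0 (shut) to 1.0 (fully open); "grasp_force": force on a finger pad.
Only numpy, scipy, OpenCV 4.12 (cv2) and the standard library are available. Lean on these libraries where they do the work, as an engineer would, in place of code of your own. Each camera call takes 0.05 s, during which the arm holds its last target. There are 200 camera calls.

TASK

The long tub at the bottom of the pile is wanted. Lift the two small tubs off it and stand them side by side on the grey mat, then take the long tub from its black base and stand it flat in the steel tray. Then put the small tubs back on the black base as one pile: first the one with the flat recessed lid, in the middle of the base, and on top of it the one with the bar on its lid, both with their feet fully down in the recesses. Leave the mug, the carton and the stapler alone.

Things in the scene. Friction and masses are not known exactly. Their poses are not given: they have to be found in the camera images.
- long_tub_center (a point): Long white plastic tub, grey lid, rigid and shut, on four round tapered feet 5 mm high, 10 mm thick (tip 7). 164 (x) x 64 (y) mm, 56 high with feet. Point: its centre, 28 mm above the foot tips. Feet at x +-71, y +-20. Its lid has two groups of four recesses about x = -40 and +40, where the small tubs stand at first, either way. Its own feet then stand in the base's outer recesses. 0.26 kg +-30 %.
- flat_tub_center (a point): Small white plastic tub, grey lid, rigid and shut, on four round tapered feet 5 mm high, 10 mm thick (tip 7). 56 x 56 mm, 46 high with feet; its flat lid has four square recesses near the corners. Point: its centre, 23 mm above the foot tips. Feet at x +-15.5, y +-15.5; stands any of four ways round. At first on the long tub's lid. 0.12 kg +-30 %.
- bar_tub_center (a point): Small white plastic tub, grey lid, rigid and shut, on four round tapered feet 5 mm high, 10 mm thick (tip 7). 56 x 56 mm, 62 high with feet and bar: a grip bar 40 x 11, 9 high, along x on its lid, no recesses. Point: its centre, 31 mm above the foot tips. Feet at x +-15.5, y +-15.5; stands any of four ways round. At first on the long tub's lid, 24 mm from the other. 0.13 kg +-30 %.
- stack_base: Black base plate, fixed, 186 (x) x 86 (y) mm, 12 high; origin: centre of its underside. Inner recesses at x +-15.5, y +-15.5 (small tub), outer at x +-71, y +-20 (long tub). All recesses, here and in lids, are 14.5 mm square, 7 deep: a seated tub's feet go in wholly (5 mm), its underside rests on the surface, with 2 mm of play.
- steel_tray: Shallow steel tray fixed to the worktop, 135 mm (its x) x 225 mm (its y) over the rim, 18 mm high; flat floor inside 112 x 204 mm, 2 mm thick; origin at the centre of its underside. The long tub goes in lengthwise, along the tray's y.
- side_mat: Thin grey mat fixed to the worktop, 220 mm (its x) x 120 mm (its y), 3 mm thick; origin at the centre of its underside. It holds the two small tubs beside each other along its x.
- mug: Bystander: white dotted mug with handle, 78 x 114 x 93 mm, standing loose behind the work; origin under its centre.
- carton: Bystander: white box with a lid, 84 x 64 x 57 mm, standing loose behind the work; origin under its centre.
- red_stapler: Bystander: dark red stapler, 38 x 142 x 43 mm, lying loose to the right of the work; origin under its centre.
There are look-alikes about, which are no part of the job. There is more than one size of the stack_base; the job needs the larger. Leave any orange look-alike of the part that bears bar_tub_center alone.

How it is judged:
On the way, in this order (a step that is already met when the one before it is completed fails the run):
1. both small tubs stand on the grey mat (x of flat_tub_center in the frame of side_mat between -0.1 and 0.1 m and y of flat_tub_center in the frame of side_mat between -0.05 and 0.05 m and z of flat_tub_center in the frame of side_mat between 0.022 and 0.03 m and angle between each of flat_tub_center, bar_tub_center's own z axis and vertical below 0.06 rad and x of bar_tub_center in the frame of side_mat between -0.1 and 0.1 m and y of bar_tub_center in the frame of side_mat between -0.05 and 0.05 m and z of bar_tub_center in the frame of side_mat between 0.03 and 0.038 m), for 0.2 s.
2. the long tub stands flat in the steel tray (x of long_tub_center in the frame of steel_tray between -0.03 and 0.03 m and y of long_tub_center in the frame of steel_tray between -0.04 and 0.04 m and z of long_tub_center in the frame of steel_tray between 0.026 and 0.034 m and angle between long_tub_center's own z axis and vertical below 0.06 rad), for 0.2 s.
3. the recess-lidded small tub is seated in the middle of the black base, the other still off it on the mat (horizontal distance between flat_tub_center and stack_base below 0.006 m and z of flat_tub_center in the frame of stack_base between 0.0275 and 0.0325 m and angle between each of flat_tub_center, bar_tub_center's own z axis and vertical below 0.06 rad and x of bar_tub_center in the frame of side_mat between -0.1 and 0.1 m and y of bar_tub_center in the frame of side_mat between -0.05 and 0.05 m and z of bar_tub_center in the frame of side_mat between 0.03 and 0.038 m), for 0.2 s.
4. the bar-lidded tub is seated on the lid of the other (horizontal distance between bar_tub_center and flat_tub_center below 0.007 m and z of bar_tub_center in the frame of flat_tub_center between 0.0465 and 0.0515 m and angle between each of bar_tub_center, flat_tub_center's own z axis and vertical below 0.06 rad and horizontal distance between flat_tub_center and stack_base below 0.006 m and z of flat_tub_center in the frame of stack_base between 0.0275 and 0.0325 m), for 0.2 s.
At the end, for the whole second after the job is handed in: The long tub stands flat on the floor of the steel tray; the recess-lidded small tub is seated in the inner recesses of the black base (within 6 mm of its centre, fully down to 2.5 mm) and the bar-lidded one on its lid (within 7 mm, fully down to 2.5 mm); all upright, released and at rest (all of step 2 and all of step 4 and linear speed of each of long_tub, flat_tub, bar_tub below 0.02 m/s); the robot touches nothing.
It fails at once if the mug is moved by more than 20 mm or tipped (distance of mug from where it was at the start of the episode above 0.02 m or angle between mug's own z axis and vertical above 0.3 rad).
It fails at once if the white carton is moved by more than 20 mm or tipped (distance of carton from where it was at the start of the episode above 0.02 m or angle between carton's own z axis and vertical above 0.3 rad).
It fails at once if the stapler is moved by more than 20 mm or tipped (distance of red_stapler from where it was at the start of the episode above 0.02 m or angle between red_stapler's own z axis and vertical above 0.3 rad).
It also fails if it takes over 141 s, if anything falls off the work surface, if the arm or the gripper's body presses on something with over 40 N, if the wrist force passes 120 N, or if a joint passes its speed limit or range.

## Working session

There is one attempt and no reset: what is moved stays moved. The work goes in short steps, Python scripts to look and compute and a shell command to move; the robot and the scene stay as the last step left them, time stands still between calls to the robot, and variables do not carry over. Pictures are saved under pics/ and viewed, at most 14 in all, crops included, and the job is handed in when it is done.

```bash
mkdir -p pics
cat > h.py <<'E'
import numpy as np, cv2
from plant import *
def snap(n,f=None):
    K=calibration(n); p,d=camera(n)
    np.savez('last_%s.npz'%n,p=p,d=d,T=K['T'],k=[K['fx'],K['fy'],K['cx'],K['cy']],dist=K['dist_coeffs'])
    if f: cv2.imwrite('pics/'+f,p)
    return p,d
def world(n):
    """HxWx3 world points of last snap"""
    z=np.load('last_%s.npz'%n); fx,fy,cx,cy=z['k']; M=np.array([[fx,0,cx],[0,fy,cy],[0,0,1]])
    h,w=z['d'].shape; uv=np.stack(np.meshgrid(np.arange(w),np.arange(h)),-1).reshape(-1,1,2).astype(np.float64)
    xy=cv2.undistortPoints(uv,M,z['dist']).reshape(h,w,2)
    P=np.concatenate([xy*z['d'][...,None],z['d'][...,None]],-1)
    W=P@z['T'][:3,:3].T+z['T'][:3,3]; W[z['d']==0]=np.nan
    return W
E
python3 - <<'E'
from h import *
s=get_state(); print(s)
for n in('top','scene'):
    snap(n,n+'1.png'); print(calibration(n)['T'])
E
```

```text
{'clock': 0.0, 'joint_pos': array([ 1.23740077e+00,  3.51212586e-01,  1.65243862e+00, -5.27289327e-06,
        1.13908886e+00, -8.46061871e-02]), 'dq': array([-0.0010249 , -0.000772  , -0.00045266, -0.00154506,  0.00161762,
       -0.00130779]), 'joint_efforts': array([ 1.60647098e-03, -4.97313309e+01, -2.85254431e+01,  6.99840719e-02,
        2.57745932e-02, -9.36544734e-05]), 'ee_pos': array([0.1352922 , 0.5327406 , 0.21810886]), 'tool_rot': array([-1.16693093e-04,  1.24073002e-01,  9.92272927e-01, -5.61722363e-04]), 'contact_force': array([-0.07505789, -0.57887968, -0.54905438]), 'ft_torque': array([-0.02934949, -0.02633167,  0.0256963 ]), 'grasp_force': 0.0, 'grip_width': 0.9984370969578332}
[[ 2.98116575e-02 -9.93294741e-01  1.11699695e-01  3.79625578e-01]
 [-9.99555350e-01 -2.95570979e-02  3.93458369e-03 -8.84876813e-02]
 [-6.06682480e-04 -1.11767324e-01 -9.93734219e-01  1.49256526e+00]
 [ 0.00000000e+00  0.00000000e+00  0.00000000e+00  1.00000000e+00]]
[[ 0.85702611 -0.39622452  0.32941217  0.01674881]
 [-0.51508926 -0.64171407  0.56823067 -0.92841642]
 [-0.0137585  -0.6566652  -0.75405671  1.22256208]
 [ 0.          0.          0.          1.        ]]
```

View pics/top1.png

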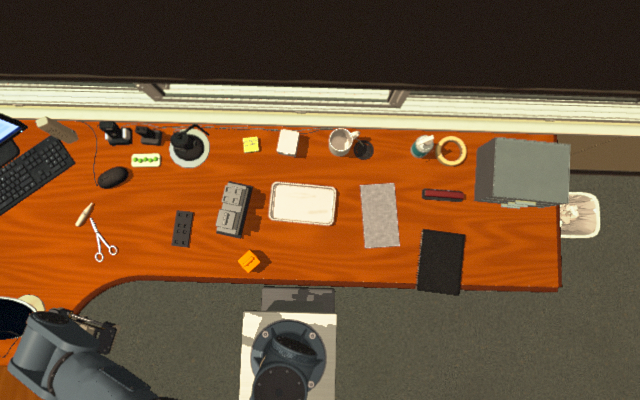

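View pics/scene1.png

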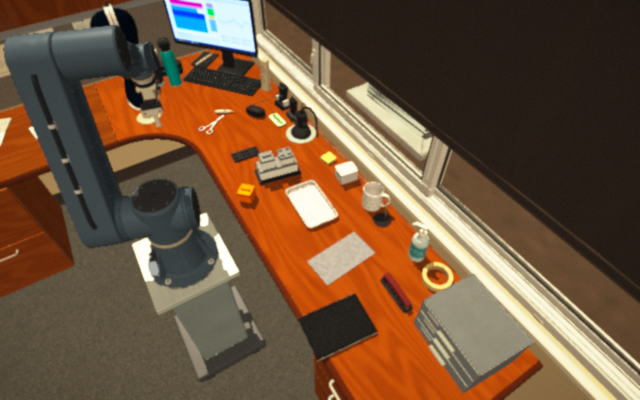

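The top view shows the pile at about (233,209) on the larger black base. A smaller bare base, the look-alike, is at (182,229), and the orange look-alike tub is at (249,262). The tray is at (303,204), the mat at (380,216), the carton at (288,142), the mug at (341,142) and the stapler at (443,195). Next I'll confirm the pile in an enlarged crop and measure.

```bash
cat > m.py <<'E'
from h import *
W=world('top'); z=np.load('last_top.npz'); p=z['p']
cv2.imwrite('pics/crop1.png',cv2.resize(p[165:285,165:285],None,fx=5,fy=5,interpolation=cv2.INTER_CUBIC))
def rect(name,u0,u1,v0,v1,zlo,zhi,extra=None):
    R=W[v0:v1,u0:u1]; m=(R[...,2]>zlo)&(R[...,2]<zhi)
    if extra is not None: m&=extra[v0:v1,u0:u1]
    q=R[m]; r=cv2.minAreaRect(q[:,:2].astype(np.float32)); print(name,len(q),np.round(r[0],4),np.round(r[1],4),round(r[2],1),'z',np.round(np.percentile(q[:,2],[5,50,95]),4))
rect('lids',210,260,175,245,.095,.14)
rect('bar',210,260,175,245,.118,.14)
rect('long+',210,260,175,245,.055,.08)
rect('small base',165,200,205,255,.006,.03)
rect('tray',262,343,175,232,.009,.04)
g=p.astype(int); mat=(abs(g[...,0]-g[...,2])<40)&(g.sum(-1)>200)
rect('mat',352,408,175,255,-.01,.02,mat)
rect('carton',270,305,125,165,.03,.09)
rect('mug',322,362,125,160,.05,.13)
rect('stapler',415,470,180,205,.015,.08)
rect('orange',235,265,245,277,.02,.09)
np.set_printoptions(linewidth=220)
print((W[178:242:3,214:256:3,2]*1000).round())
E
python3 m.py
```

```text
lids 595 [0.4944 0.2036] [0.0575 0.1376] 78.9 z [0.0968 0.107  0.1172]
bar 25 [0.4569 0.2092] [0.0228 0.038 ] 48.5 z [0.1186 0.1204 0.1229]
long+ 365 [0.4946 0.2033] [0.0653 0.1649] 79.3 z [0.0565 0.0622 0.0714]
small base 363 [0.4162 0.3798] [0.1627 0.1165] 2.6 z [0.0062 0.0085 0.0127]
tray 395 [ 0.5095 -0.0304] [0.2271 0.1686] 89.7 z [0.0104 0.0155 0.0211]
mat 1512 [ 0.4904 -0.3003] [0.2178 0.1176] 5.3 z [-0.0038  0.0019  0.0073]
carton 460 [0.7326 0.0193] [0.0734 0.095 ] 80.8 z [0.0503 0.0554 0.0607]
mug 352 [ 0.735  -0.1576] [0.0842 0.1309] 1.1 z [0.0548 0.0884 0.1095]
stapler 259 [ 0.5674 -0.5139] [0.1322 0.0224] 87.3 z [0.0252 0.0382 0.0444]
orange 313 [0.3202 0.1388] [0.0561 0.0582] 43.9 z [0.0392 0.0524 0.0619]
[[  1.   0.   2.   4.  -1.  -4.   2.   0.   1.  -5.  -7.   2.  -1.   0.]
 [  7.  -2.   2.  -4.   1.   7.  -7.   4.  -5.   5.   1.   3.   0.   0.]
 [ -2.  -2.  -4.   5.  -5.  68.  61.  62.  11.  11.   8.   1.  -2.  -6.]
 [ -2.   2.   1.  -3. 101. 103. 100. 104.  60.  62.  60.  14.   7.   3.]
 [ -1.   1.   5.   2.  98. 100.  96. 102.  96. 103.  62.  35.  10.   2.]
 [ -4.
[... 535 characters left out ...]
. 111. 112.  64.  37.  11.  -6.  -1.   2.]
 [  1. 112. 113. 113. 114. 112. 109. 102.  69.  20.  12.   1.   1.   4.]
 [ -3. 111. 105. 119. 118. 107. 113.  87.  65.  10.   8.  -2.  -1.  -1.]
 [  0. 107. 112. 125. 110. 110. 106.  80.  53.  13.   0.  -5.  -7.  -4.]
 [  4.  60. 113. 107. 108. 110. 109.  71.  38.  14.   0.  -3.  -5.   0.]
 [  3.  56.  63.  56.  63.  60.  99.  62.  24.  16.  -3.   2.  -5.  -7.]
 [ -3.   7.  13.  15.  59.  63.  67.  59.   9.   4.  -1.  -4.  -0.   0.]
 [ -2.  -2.   1.  -2.  10.   7.  14.  13.   7.   3.  -0.  -0.  -7.  -3.]
 [ -1.  -2.   1.  -7.  -1.   0.  -4.   7.  -0.   2.   1.  -2.   2.  -0.]
 [  1.  -3.  -3.   1.  -6.   1.  -2.   2.  -8.   2.  -2.  -0.   0.   3.]]
```

View pics/crop1.png

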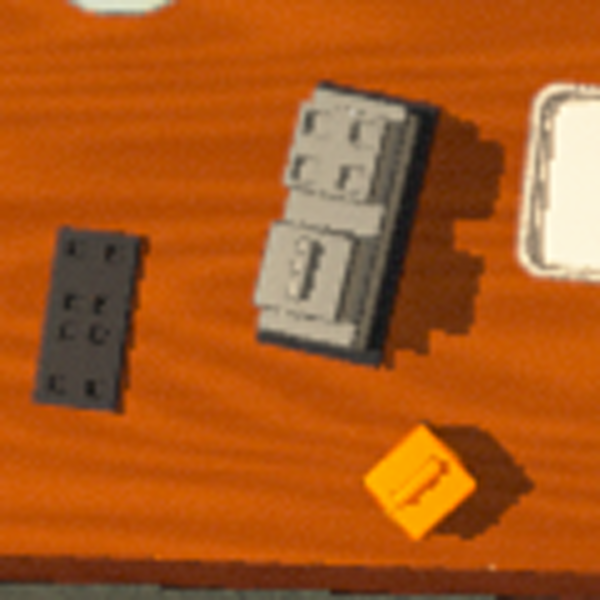

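The crop confirms it. The pile stands on the larger base, with the bar tub at crop (305,270) and the flat recessed-lid tub at crop (335,150). The bare base at crop (90,320) measures smaller, and the orange tub at crop (420,482) stands apart. I'll go above the pile for a close look.

```bash
cat > go.py <<'E'
import sys; from h import *
from scipy.spatial.transform import Rotation as Ro
# target TCP x y z, tool-y direction angle in deg (mod 180); prints tool-frame shift in cm & tool-vector to apply first, then turn
x,y,z,a=map(float,sys.argv[1:5]); s=get_state(); q=s['tool_rot']; R=Ro.from_quat([q[1],q[2],q[3],q[0]]).as_matrix()
d=R.T@(np.array([x,y,z])-s['ee_pos'])*100
yaw=np.degrees(np.arctan2(R[1,1],R[0,1])); t=(a-yaw+90)%180-90
c,sn=np.cos(np.radians(a if abs(((a-yaw+180)%360)-180)<91 else a+180)),np.sin(np.radians(a if abs(((a-yaw+180)%360)-180)<91 else a+180))
R2=np.array([[-sn,c,0],[c,sn,0],[0,0,-1]])
tilt=Ro.from_matrix(R.T@R2).as_rotvec(degrees=True)
print('tcp',np.round(s['ee_pos'],4),'yaw %.1f'%yaw,'shift-first cm',np.round(d,2),'then turnvec',np.round(tilt,2),'| turn-first shift',np.round(R2.T@R@d,2),'t %.1f q6 %.2f F %s g %.3f %.1f'%(s['clock'],s['joint_pos'][5],np.round(s['contact_force'],1),s['grip_width'],s['grasp_force']))
E
python3 go.py 0.43 0.21 0.33 79; python3 -c "
from plant import *
import numpy as np
print(np.round(calibration('wrist')['T'],3), calibration('wrist')['fx'])"
```

```text
tcp [0.1353 0.5328 0.2182] yaw 75.7 shift-first cm [-36.51 -24.04 -11.16] then turnvec [-0.06 -0.01 -3.26] | turn-first shift [-35.09 -26.06 -11.18] t 0.1 q6 -0.08 F [-0.   0.7  0.8] g 1.003 0.0
[[ 0.246  0.939  0.241  0.069]
 [ 0.969 -0.238 -0.063  0.55 ]
 [-0.001  0.249 -0.968  0.384]
 [ 0.     0.     0.     1.   ]] 316.75068753375115
```

```bash
python3 go.py 0.495 0.2035 0.27 79
```

```text
tcp [0.1353 0.5328 0.2182] yaw 75.7 shift-first cm [-42.97 -23.06  -5.17] then turnvec [-0.06 -0.01 -3.26] | turn-first shift [-41.59 -25.46  -5.18] t 0.1 q6 -0.08 F [-0.   0.7  0.8] g 1.003 0.0
```

```bash
python3 -m inch '[[[1,0,0,-5.2,0,0,0],[1,-4.8,-2.6,0,0,0,0],[1,-4.8,-2.6,0,0,0,0],[1,-4.8,-2.6,0,0,0,0],[1,-4.8,-2.6,0,0,0,0],[1,-4.8,-2.6,0,0,0,0],[1,-4.8,-2.6,0,0,0,0],[1,-4.8,-2.6,0,0,0,0],[1,-4.8,-2.6,0,0,0,0],[1,-4.6,-2.3,0,0,0,0],[1,0,0,0,0,0,-3.3],[1,0,0,0,0,0,0]]]'
python3 go.py 0.495 0.2035 0.27 79
python3 - <<'E'
from h import *
snap('wrist','w1.png')
E
```

```text
clock: 1.6
ee_pos: [0.4953, 0.2029, 0.2702]
tool_rot: [-0.0, 0.096, 0.995, -0.0]
contact_force: [-0.2, 0.1, 0.0]
grip_width: 0.998
grasp_force: 0.0
tcp [0.4953 0.2029 0.2702] yaw 79.0 shift-first cm [0.04 0.05 0.02] then turnvec [-0.02 -0.04 -0.02] | turn-first shift [0.04 0.05 0.02] t 1.6 q6 -1.08 F [-0.2  0.1  0. ] g 0.998 0.0
```

View pics/w1.png

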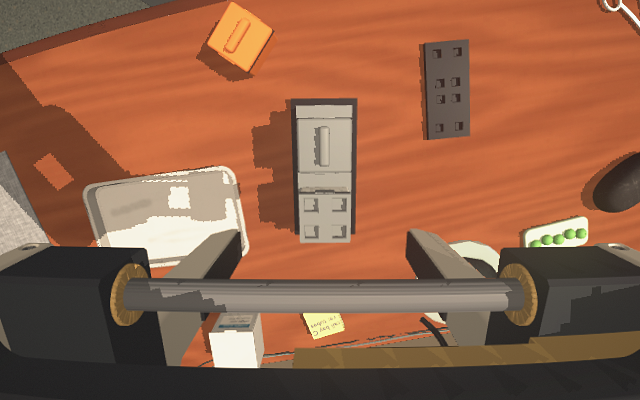

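The wrist view shows the bar tub lid at about (324,145), the flat lid with four recesses at about (326,218), both on the long tub. The tray is on the left at (170,215). I'll measure the lids from this view.

```bash
cat >> h.py <<'E'
def ray(n,uv,zp):
    """pixels -> world at height zp"""
    z=np.load('last_%s.npz'%n); fx,fy,cx,cy=z['k']; M=np.array([[fx,0,cx],[0,fy,cy],[0,0,1]])
    xy=cv2.undistortPoints(np.array(uv,float).reshape(-1,1,2),M,z['dist']).reshape(-1,2)
    D=np.c_[xy,np.ones(len(xy))]@z['T'][:3,:3].T; o=z['T'][:3,3]
    return (o+D*((zp-o[2])/D[:,2])[:,None])[:,:2]
def toprect(n,box,zlo,zhi,zp,name=''):
    W=world(n); u0,u1,v0,v1=box; m=np.zeros(W.shape[:2],np.uint8)
    R=W[v0:v1,u0:u1,2]; m[v0:v1,u0:u1]=(R>zlo)&(R<zhi)
    m=cv2.morphologyEx(m,cv2.MORPH_OPEN,np.ones((3,3),np.uint8)); m=cv2.morphologyEx(m,cv2.MORPH_CLOSE,np.ones((5,5),np.uint8))
    v,u=np.nonzero(m); r=cv2.minAreaRect(ray(n,np.c_[u,v],zp).astype(np.float32))
    print(name,len(u),np.round(r[0],4),np.round(r[1],4),round(r[2],1),'z med',round(float(np.nanmedian(W[...,2][m>0])),4))
E
python3 - <<'E'
from h import *
toprect('wrist',(285,365,95,185),.095,.14,.108,'bar tub')
toprect('wrist',(310,335,120,172),.1165,.14,.117,'bar')
toprect('wrist',(285,365,186,250),.09,.14,.104,'flat')
toprect('wrist',(285,365,90,250),.05,.14,.063,'all')
toprect('wrist',(80,250,160,272),.010,.03,.018,'tray')
W=world('wrist'); print((W[110:250:6,290:362:6,2]*1000).round())
cv2.imwrite('pics/c2.png',cv2.resize(np.load('last_wrist.npz')['p'][90:250,260:400],None,fx=4,fy=4,interpolation=cv2.INTER_CUBIC)[:600])
E
```

```text
bar tub 3048 [0.455  0.2116] [0.0561 0.057 ] 79.0 z med 0.1105
bar 426 [0.4554 0.2114] [0.0101 0.0387] 79.0 z med 0.1192
flat 2624 [0.5318 0.1973] [0.0561 0.0587] 79.0 z med 0.1031
all 7394 [0.4954 0.204 ] [0.064  0.1666] 79.5 z med 0.1038
tray 1609 [ 0.5221 -0.0309] [0.2255 0.1352] 86.3 z med 0.0165
[[ -1.  63.  63.  62.  64.  64.  62.  62.  62.  62.  62.  13.]
 [ -2.  63.  63.  62.  63.  62.  60.  62.  64.  63.  63.  10.]
 [ -1.  62. 111. 111. 111. 111. 111. 110. 110. 111. 111.  10.]
 [  0.  11. 110. 110. 110. 119. 120. 111. 110. 110. 109.  11.]
 [ -1.  12. 111. 110. 110. 118. 119. 111. 110. 111. 110.  11.]
 [ -1.  12. 111. 110. 111. 120. 119. 111. 110. 110. 110.  11.]
 [ -2.  11. 111. 112. 109. 119. 119. 110. 111. 111. 110.  13.]
 [ -1.  13. 110. 110. 111. 119. 119. 110. 111. 110. 109.  13.]
 [  0.  12. 111. 111. 110. 118. 119. 110. 111. 110. 110.  11.]
 [  1.  11. 110. 110. 111. 119. 120. 110. 111. 110. 110.  12.]
 [ -0.  11. 110. 110. 110. 111. 110. 111. 111. 110. 110.  11.]
 [ -1.  11.  63.  62.  63.  62.  63.  62.  64.  63.  62.  -1.]
 [ -0.  11.  64.  63.  63.  62.  63.  63.  63.  63.  63.  -0.]
 [ -0.  12.  68.  73.  72.  73.  72.  73.  73.  72.  64.  -1.]
 [ -2.  12. 102. 103. 102. 103. 102. 102. 102. 103. 103.   0.]
 [ -2.  11. 104.  98.  96. 103. 104. 102.  97.  97. 104.   0.]
 [  1.  11. 103.  96.  97. 104. 104. 102.  97.  97. 103.  -1.]
 [ -0.  11. 105. 103. 103. 103. 102. 103. 105. 103. 104.  -1.]
 [ -1.  12. 105. 104. 104. 103. 104. 105. 103. 104. 104.  -3.]
 [  0.  10. 104. 104. 104. 104. 103. 103. 103. 103. 104.  -0.]
 [ -2.  11. 105.  96.  96. 104. 104. 102.  98.  97.  62.  -0.]
 [  1.  -1. 104.  96.  96. 104. 104. 103.  98.  97.  64.  -1.]
 [ -1.  -0. 103. 105. 103. 103. 104. 102. 103. 104.  -1.  -1.]
 [ -0.   0.  -1.  -1.  -1.  -1.  -2.  -2.  -1.   1.   1.  -0.]]
```

View pics/c2.png

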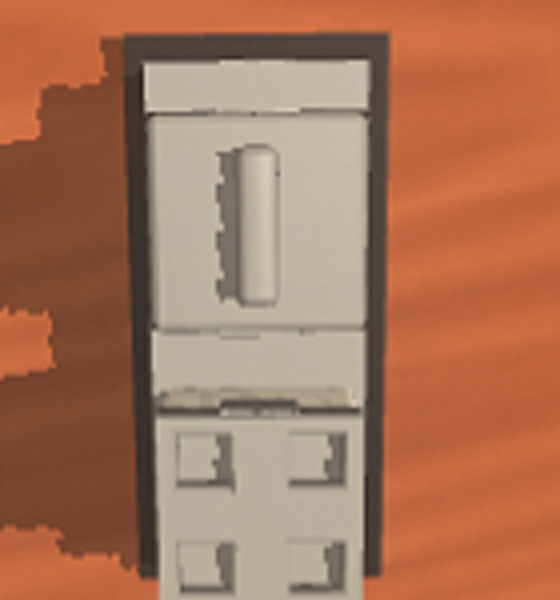

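```bash
python3 go.py 0.533 0.197 0.070 79
```

```text
tcp [0.495  0.2033 0.2704] yaw 79.0 shift-first cm [-3.86  0.11 20.03] then turnvec [-0.01 -0.03 -0.03] | turn-first shift [-3.85  0.11 20.04] t 1.6 q6 -1.08 F [-0.4 -0.3 -0. ] g 0.999 0.0
```

```bash
python3 -m inch '[[[1,-3.85,0.1,2,0,0,0],[1,0,0,5,0,0,0],[1,0,0,5,0,0,0],[1,0,0,4,0,0,0],[1,0,0,2.5,0,0,0],[1,0,0,1.5,0,0,0],[1,0,0,0,0,0,0],[0,0,0,0,0,0,0],[0,0,0,0,0,0,0],[0,0,0,0,0,0,0],[0,0,0,0,0,0,0],[0,0,0,0,0,0,0]]]' 25
python3 go.py 0.533 0.197 0.070 79
```

```text
clock: 3.15
ee_pos: [0.5334, 0.197, 0.0709]
tool_rot: [0.0, 0.095, 0.995, 0.0]
contact_force: [-1.1, -1.3, 2.0]
grip_width: 0.6
grasp_force: 25.0
tcp [0.5334 0.197  0.0709] yaw 79.0 shift-first cm [ 0.04 -0.    0.09] then turnvec [0.01 0.01 0.05] | turn-first shift [ 0.04 -0.    0.09] t 3.1 q6 -1.11 F [-1.1 -1.3  2. ] g 0.600 25.0
```

```bash
python3 -m inch '[[[0,0,0,-1,0,0,0],[0,0,0,-3,0,0,0],[0,0,0,-5,0,0,0]]]'; python3 go.py 0.535 -0.296 0.16 95.3
```

```text
clock: 3.52
ee_pos: [0.5324, 0.1967, 0.1609]
tool_rot: [-0.001, 0.095, 0.995, -0.001]
contact_force: [0.6, 0.8, -0.8]
grip_width: 0.604
grasp_force: 25.0
tcp [0.5324 0.1967 0.1609] yaw 79.0 shift-first cm [ -9.62 -48.32   0.13] then turnvec [ -0.06  -0.17 -16.26] | turn-first shift [  4.29 -49.08   0.09] t 3.5 q6 -1.11 F [ 0.6  0.8 -0.8] g 0.604 25.0
```

```bash
python3 -m inch '[[[0,-1.07,-5.37,0,0,0,0],[0,-1.07,-5.37,0,0,0,0],[0,-1.07,-5.37,0,0,0,0],[0,-1.07,-5.37,0,0,0,0],[0,-1.07,-5.37,0,0,0,0],[0,-1.07,-5.37,0,0,0,0],[0,-1.07,-5.37,0,0,0,0],[0,-1.07,-5.37,0,0,0,0],[0,-1.06,-5.37,0,0,0,0],[0,0,0,0,0,0,-8.1],[0,0,0,0,0,0,-8.1],[0,0,0,0,0,0,0]]]'; python3 go.py 0.535 -0.296 0.0165 95.3; python3 -c "
from h import *
snap('wrist','w2.png')"
```

```text
clock: 5.03
ee_pos: [0.5358, -0.2959, 0.161]
tool_rot: [0.0, -0.045, 0.999, -0.0]
contact_force: [0.1, 0.7, -1.0]
grip_width: 0.602
grasp_force: 25.0
tcp [ 0.5358 -0.2959  0.161 ] yaw 95.2 shift-first cm [ 8.000e-02 -1.000e-02  1.445e+01] then turnvec [-0.    0.   -0.12] | turn-first shift [ 8.000e-02 -1.000e-02  1.445e+01] t 5.0 q6 -2.24 F [ 0.1  0.7 -1. ] g 0.602 25.0
```

View pics/w2.png

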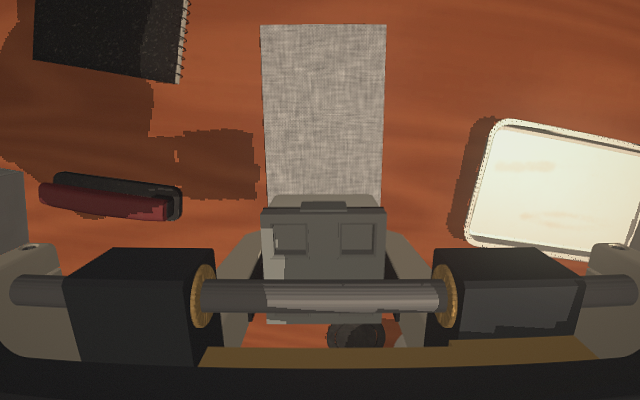

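The flat tub is held over the far half of the mat, whose near corners are at (261,25) and (386,23). The tray is on the right and the stapler well clear on the left. I'll check the mat corners numerically and then lower.

```bash
python3 - <<'E'
from h import *
a=ray('wrist',[(261,25),(386,23),(268,197),(381,197)],.003); print(a.round(4), (a[0]+a[1])/2, np.linalg.norm(a[0]-a[1]))
d=a[0]-a[2]; print(np.degrees(np.arctan2(-d[1],-d[0]))); n=(a[1]-a[0])/np.linalg.norm(a[1]-a[0]); m=(a[0]+a[1])/2
print('centre',m+np.array([n[1],-n[0]])*.11)
E
python3 -m inch '[[[0,0.05,0,5,0,0,0],[0,0,0,5,0,0,0],[0,0,0,2.5,0,0,0],[0,0,0,1.2,0,0,0],[0,0,0,0.7,0,0,0],[0,0,0,0,0,0,0]]]'
```

```text
[[ 0.3869 -0.3683]
 [ 0.3745 -0.2512]
 [ 0.5533 -0.3529]
 [ 0.5425 -0.2342]] [ 0.38071532 -0.30976936] 0.11772446300369796
5.302990702974101
centre [ 0.4901059  -0.29820645]
clock: 5.82
ee_pos: [0.5357, -0.296, 0.0172]
tool_rot: [0.0, -0.045, 0.999, -0.0]
contact_force: [-0.1, -0.3, -2.1]
grip_width: 0.604
grasp_force: 25.0
```

```bash
python3 -m inch '[[[0,0,0,0.1,0,0,0],[0,0,0,0,0,0,0],[1,0,0,0,0,0,0],[1,0,0,0,0,0,0],[1,0,0,0,0,0,0],[1,0,0,-2,0,0,0],[1,0,0,-5,0,0,0],[1,0,0,-6,0,0,0],[1,0,0,-3,0,0,0]]]'; python3 go.py 0.455 0.2115 0.18 79;  python3 -c "
from h import *
snap('wrist')
toprect('wrist',(240,400,150,278),.025,.08,.044,'flat')"
```

```text
clock: 6.95
ee_pos: [0.5362, -0.2964, 0.1806]
tool_rot: [0.002, -0.046, 0.999, -0.002]
contact_force: [0.3, 0.3, 0.2]
grip_width: 0.997
grasp_force: 0.0
tcp [ 0.5362 -0.2964  0.1806] yaw 95.2 shift-first cm [ 3.44 51.32 -0.12] then turnvec [-0.15  0.26 16.25] | turn-first shift [17.67 48.31  0.06] t 7.0 q6 -2.24 F [0.3 0.3 0.2] g 0.997 0.0
flat 3482 [ 0.5358 -0.2958] [0.0591 0.057 ] 5.3 z med 0.0481
```

```bash
python3 -m inch '[[[1,0.38,5.7,0,0,0,0],[1,0.38,5.7,0,0,0,0],[1,0.38,5.7,0,0,0,0],[1,0.38,5.7,0,0,0,0],[1,0.38,5.7,0,0,0,0],[1,0.38,5.7,0,0,0,0],[1,0.38,5.7,0,0,0,0],[1,0.38,5.7,0,0,0,0],[1,0.38,5.7,0,0,0,0],[1,0,0,0,0,0,8.1],[1,0,0,0,0,0,8.1],[1,0,0,0,0,0,0]]]'; python3 go.py 0.455 0.2115 0.0735 79;  python3 -c "
from h import *
snap('wrist')
toprect('wrist',(250,400,150,278),.1,.14,.110,'bartub')"
```

```text
clock: 8.5
ee_pos: [0.4544, 0.212, 0.1763]
tool_rot: [0.0, 0.095, 0.995, 0.0]
contact_force: [-1.0, -1.0, 0.2]
grip_width: 1.0
grasp_force: 0.0
tcp [0.4544 0.212  0.1763] yaw 79.1 shift-first cm [-0.06 -0.04 10.28] then turnvec [0.02 0.04 0.12] | turn-first shift [-0.07 -0.03 10.28] t 8.5 q6 -1.04 F [-1.  -1.   0.2] g 1.000 0.0
bartub 5243 [0.4536 0.2117] [0.0555 0.058 ] 79.1 z med 0.1105
```

```bash
python3 -m inch '[[[1,-0.1,0,4,0,0,0],[1,0,0,3.5,0,0,0],[1,0,0,1.8,0,0,0],[1,0,0,1,0,0,0],[1,0,0,0,0,0,0],[0,0,0,0,0,0,0],[0,0,0,0,0,0,0],[0,0,0,0,0,0,0],[0,0,0,0,0,0,0],[0,0,0,-0.8,0,0,0],[0,0,0,-3.2,0,0,0],[0,0,0,-4,0,0,0]]]' 25;  python3 go.py 0.445 -0.303 0.15 95.3
```

```text
clock: 10.05
ee_pos: [0.4549, 0.2115, 0.1535]
tool_rot: [-0.001, 0.095, 0.995, -0.0]
contact_force: [0.9, -0.7, -1.3]
grip_width: 0.597
grasp_force: 25.0
tcp [0.4549 0.2115 0.1535] yaw 79.0 shift-first cm [ -8.81 -50.7    0.37] then turnvec [ -0.04  -0.09 -16.26] | turn-first shift [  5.74 -51.14   0.35] t 10.1 q6 -1.04 F [ 0.9 -0.7 -1.3] g 0.597 25.0
```

```bash
python3 -m inch '[[[0,-0.98,-5.63,0,0,0,0],[0,-0.98,-5.63,0,0,0,0],[0,-0.98,-5.63,0,0,0,0],[0,-0.98,-5.63,0,0,0,0],[0,-0.98,-5.63,0,0,0,0],[0,-0.98,-5.63,0,0,0,0],[0,-0.98,-5.63,0,0,0,0],[0,-0.98,-5.63,0,0,0,0],[0,-0.98,-5.63,0,0,0,0],[0,0,0,0,0,0,-8.1],[0,0,0,0,0,0,-8.1],[0,0,0,0,0,0,0]]]';  python3 go.py 0.445 -0.303 0.0192 95.3
```

```text
clock: 11.55
ee_pos: [0.4456, -0.3026, 0.1529]
tool_rot: [-0.0, -0.045, 0.999, 0.0]
contact_force: [0.8, 0.1, -1.0]
grip_width: 0.602
grasp_force: 25.0
tcp [ 0.4456 -0.3026  0.1529] yaw 95.2 shift-first cm [ 0.06 -0.04 13.37] then turnvec [ 0.   -0.01 -0.12] | turn-first shift [ 0.06 -0.04 13.37] t 11.6 q6 -2.34 F [ 0.8  0.1 -1. ] g 0.602 25.0
```

```bash
python3 -m inch '[[[0,0,0,5,0,0,0],[0,0,0,5,0,0,0],[0,0,0,2.3,0,0,0],[0,0,0,1.1,0,0,0],[0,0,0,0,0,0,0],[1,0,0,0,0,0,0],[1,0,0,0,0,0,0],[1,0,0,0,0,0,0],[1,0,0,-2,0,0,0],[1,0,0,-5,0,0,0],[1,0,0,-6,0,0,0],[1,0,0,-5,0,0,0]]]';  python3 go.py 0.494 0.204 0.20 79; python3 -c "
from h import *
snap('wrist','w3.png')
toprect('wrist',(250,400,100,278),.025,.09,.056,'bartub')
snap('top')
W=world('top')
toprect('top',(365,400,180,250),.025,.09,.05,'both')
"
```

```text
clock: 13.05
ee_pos: [0.4457, -0.3026, 0.2012]
tool_rot: [0.001, -0.046, 0.999, -0.0]
contact_force: [0.4, -0.6, -0.7]
grip_width: 1.0
grasp_force: 0.0
tcp [ 0.4457 -0.3026  0.2012] yaw 95.2 shift-first cm [-9.43 50.01  0.08] then turnvec [-0.05  0.06 16.24] | turn-first shift [ 4.93 50.65  0.12] t 13.1 q6 -2.34 F [ 0.4 -0.6 -0.7] g 1.000 0.0
bartub 5283 [ 0.4795 -0.2998] [0.1307 0.0554] 4.6 z med 0.0545
both 274 [ 0.5035 -0.2931] [0.1218 0.0575] 0.7 z med 0.0466
```

View pics/w3.png

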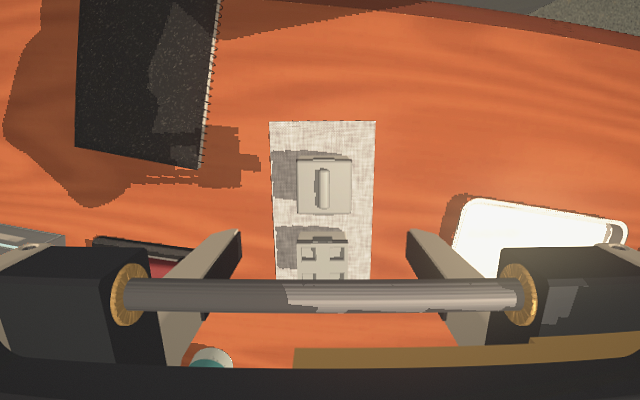

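Both small tubs stand on the mat, the bar tub at (324,187) and the flat tub at (322,260). Now for the long tub.

```bash
python3 -m inch '[[[1,-1.05,5.56,0,0,0,0],[1,-1.05,5.56,0,0,0,0],[1,-1.05,5.56,0,0,0,0],[1,-1.05,5.56,0,0,0,0],[1,-1.05,5.56,0,0,0,0],[1,-1.05,5.56,0,0,0,0],[1,-1.05,5.56,0,0,0,0],[1,-1.05,5.56,0,0,0,0],[1,-1.05,5.55,0,0,0,0],[1,0,0,0,0,0,8.1],[1,0,0,0,0,0,8.1],[1,0,0,0,0,0,0]]]';  python3 go.py 0.4942 0.2043 0.030 79; python3 -c "
from h import *
snap('wrist')
toprect('wrist',(240,410,60,278),.045,.09,.063,'long')
"
```

```text
clock: 14.65
ee_pos: [0.4938, 0.2043, 0.198]
tool_rot: [-0.0, 0.095, 0.995, -0.0]
contact_force: [0.1, 0.2, 0.2]
grip_width: 1.002
grasp_force: 0.0
tcp [0.4938 0.2043 0.198 ] yaw 79.1 shift-first cm [-0.06  0.02 16.8 ] then turnvec [-0.03 -0.05  0.1 ] | turn-first shift [-4.00e-02  1.00e-02  1.68e+01] t 14.7 q6 -1.08 F [0.1 0.2 0.2] g 1.002 0.0
long 10838 [0.4935 0.2043] [0.0641 0.1639] 79.5 z med 0.0623
```

```bash
python3 -m inch '[[[1,0,0,5,0,0,0.1],[1,0,0,5,0,0,0],[1,0,0,4,0,0,0],[1,0,0,2,0,0,0],[1,0,0,0.8,0,0,0],[0,0,0,0,0,0,0],[0,0,0,0,0,0,0],[0,0,0,0,0,0,0],[0,0,0,0,0,0,0],[0,0,0,0,0,0,0],[0,0,0,-0.6,0,0,0],[0,0,0,-0.6,0,0,0]]]' 40;  python3 go.py 0.52 -0.031 0.14 176.3
```

```text
clock: 16.2
ee_pos: [0.4939, 0.2042, 0.0429]
tool_rot: [-0.0, 0.096, 0.995, -0.0]
contact_force: [-0.7, 0.8, -2.9]
grip_width: 0.685
grasp_force: 40.0
tcp [0.4939 0.2042 0.0429] yaw 78.9 shift-first cm [ -7.07 -22.59  -9.71] then turnvec [-3.000e-02 -1.000e-02  8.264e+01] | turn-first shift [-23.31   4.12  -9.71] t 16.2 q6 -1.07 F [-0.7  0.8 -2.9] g 0.685 40.0
```

```bash
python3 -m inch '[[[0,0,0,-4.5,0,0,0],[0,0,0,-5.2,0,0,0],[0,-1.45,-4.5,0,0,0,0],[0,-1.45,-4.5,0,0,0,0],[0,-1.45,-4.5,0,0,0,0],[0,-1.45,-4.5,0,0,0,0],[0,-1.45,-4.6,0,0,0,0],[0,0,0,0,0,0,10.3],[0,0,0,0,0,0,10.3],[0,0,0,0,0,0,10.3],[0,0,0,0,0,0,10.3],[0,0,0,0,0,0,10.3]]]';  python3 -m inch '[[[0,0,0,0,0,0,10.3],[0,0,0,0,0,0,10.3],[0,0,0,0,0,0,10.3],[0,0,0,0,0,0,0]]]'; python3 go.py 0.521 -0.031 0.0265 176.3;  python3 -c "
from h import *
snap('wrist','w4.png')
"
```

```text
clock: 17.7
ee_pos: [0.5217, -0.0314, 0.1398]
tool_rot: [-0.0, 0.522, 0.853, -0.0]
contact_force: [0.1, -0.2, -1.7]
grip_width: 0.686
grasp_force: 40.0
clock: 18.2
ee_pos: [0.5217, -0.0314, 0.1398]
tool_rot: [-0.0, 0.728, 0.686, -0.0]
contact_force: [-0.2, 0.2, -2.9]
grip_width: 0.684
grasp_force: 40.0
tcp [ 0.5217 -0.0314  0.1398] yaw -3.4 shift-first cm [ 0.03 -0.07 11.33] then turnvec [-0.01  0.    0.32] | turn-first shift [ 0.03 -0.08 11.33] t 18.2 q6 -0.09 F [-0.2  0.2 -2.9] g 0.684 40.0
```

View pics/w4.png

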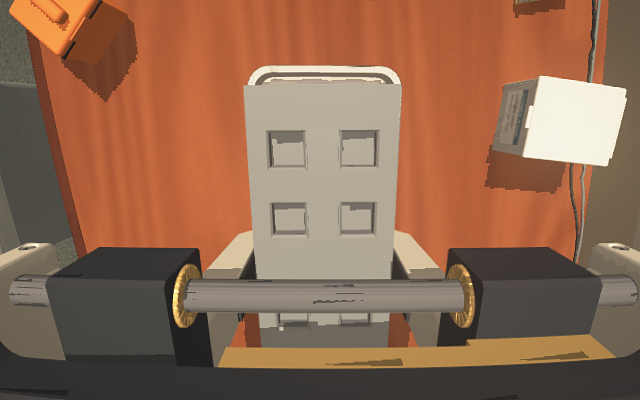

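The held tub lies over the tray, whose end rim shows at cols 246–401 around row 70, and it is aligned with it. I'll lower it and release.

```bash
python3 -m inch '[[[0,0,0,4.5,0,0,0],[0,0,0,4,0,0,0],[0,0,0,1.9,0,0,0],[0,0,0,0.9,0,0,0],[0,0,0,0.05,0,0,0],[1,0,0,0,0,0,0],[1,0,0,0,0,0,0],[1,0,0,0,0,0,0],[1,0,0,-1,0,0,0],[1,0,0,-4,0,0,0],[1,0,0,-6,0,0,0],[1,0,0,-6,0,0,0]]]';  python3 go.py 0.494 0.204 0.2 79;  python3 -c "
from h import *
snap('wrist')
toprect('wrist',(230,420,30,278),.04,.09,.058,'long')
snap('top','top2.png')
"
```

```text
clock: 19.75
ee_pos: [0.5215, -0.0314, 0.1987]
tool_rot: [0.0, 0.728, 0.685, 0.0]
contact_force: [0.2, -0.8, -0.6]
grip_width: 1.004
grasp_force: 0.0
tcp [ 0.5215 -0.0314  0.1987] yaw -3.5 shift-first cm [23.33 -4.17 -0.14] then turnvec [ 1.000e-02  1.000e-02 -8.245e+01] | turn-first shift [ 7.2  22.58 -0.13] t 19.8 q6 -0.09 F [ 0.2 -0.8 -0.6] g 1.004 0.0
long 10455 [ 0.5225 -0.0306] [0.1634 0.064 ] 87.1 z med 0.057
```

View pics/top2.png

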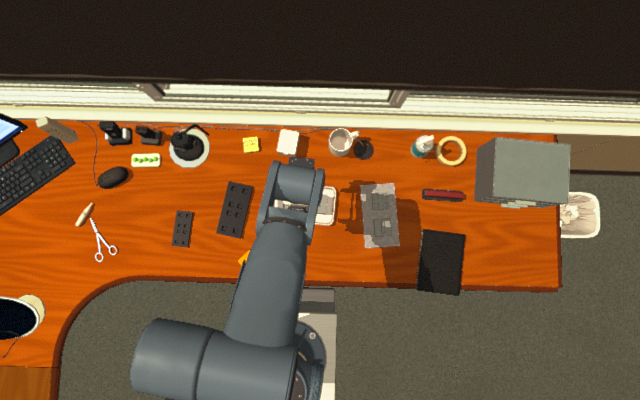

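The long tub is in the tray and the black base is bare at (234,209). I'll measure the base from above before fetching the flat tub.

```bash
python3 -m inch '[[[1,4.67,-0.84,0,0,0,0],[1,4.67,-0.84,0,0,0,0],[1,4.67,-0.84,0,0,0,0],[1,4.67,-0.84,0,0,0,0],[1,4.67,-0.84,0,0,0,0],[1,0,0,0,0,0,-10.3],[1,0,0,0,0,0,-10.3],[1,0,0,0,0,0,-10.3],[1,0,0,0,0,0,-10.3],[1,0,0,0,0,0,-10.3],[1,0,0,0,0,0,-10.3],[1,0,0,0,0,0,-10.3]]]';  python3 -m inch '[[[1,0,0,0,0,0,-10.3],[1,0,0,0,0,0,0]]]'; python3 go.py 0.494 0.204 0.2 79;  python3 - <<'E'
from h import *
p,d=snap('wrist')
cv2.imwrite('pics/c5.png',cv2.resize(p[90:290,230:430],None,fx=3,fy=3,interpolation=cv2.INTER_CUBIC))
W=world('wrist'); 
E
```

```text
clock: 21.35
ee_pos: [0.4938, 0.2041, 0.196]
tool_rot: [-0.0, 0.182, 0.983, -0.0]
contact_force: [-0.4, 0.7, -0.3]
grip_width: 1.001
grasp_force: 0.0
clock: 21.6
ee_pos: [0.4938, 0.2041, 0.1961]
tool_rot: [-0.0, 0.097, 0.995, -0.0]
contact_force: [-0.3, -0.0, -0.4]
grip_width: 0.999
grasp_force: 0.0
tcp [0.4938 0.2041 0.1961] yaw 78.9 shift-first cm [-0.02 -0.01 -0.39] then turnvec [-0.01 -0.01 -0.12] | turn-first shift [-0.02 -0.01 -0.39] t 21.6 q6 -1.07 F [-0.3 -0.  -0.4] g 0.999 0.0
```

View pics/c5.png

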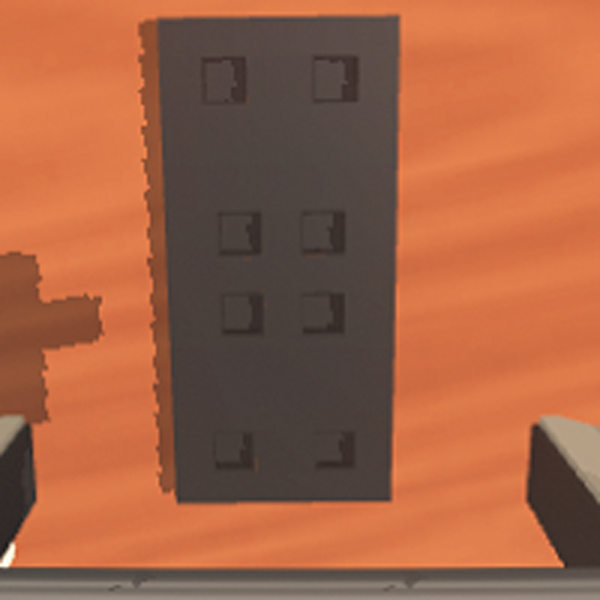

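The base shows its four inner recesses at crop (241,233), (323,232), (243,313), (323,312).

```bash
python3 - <<'E'
from h import *
f=lambda L:[(230+(u-1)/3,90+(v-1)/3) for u,v in L]
a=ray('wrist',f([(241,233),(323,232),(243,313),(323,312)]),.012); print('inner',a.mean(0).round(4),np.linalg.norm(a-np.roll(a,1,0),axis=1).round(4))
b=ray('wrist',f([(158,17),(399,15),(178,502),(391,500)]),.012); print('corners',b.mean(0).round(4),np.linalg.norm(b[0]-b[1]),np.linalg.norm(b[0]-b[2]))
r=cv2.minAreaRect(b.astype(np.float32)); print(r)
E
python3 go.py 0.5358 -0.296 0.18 95.3
```

```text
inner [0.4938 0.2048] [0.043  0.0304 0.043  0.0303]
corners [0.4939 0.2044] 0.08502805588503617 0.1851670452788086
((0.4938628673553467, 0.20444965362548828), (0.08514168113470078, 0.18531155586242676), 79.56369018554688)
tcp [0.4939 0.2041 0.1961] yaw 78.7 shift-first cm [-13.9  -48.23   1.61] then turnvec [-0.000e+00 -1.000e-02 -1.658e+01] | turn-first shift [  0.45 -50.19   1.61] t 21.6 q6 -1.07 F [0.5 0.4 0.8] g 1.001 0.0
```

```bash
python3 -m inch '[[[1,-1.54,-5.36,0,0,0,0],[1,-1.54,-5.36,0,0,0,0],[1,-1.54,-5.36,0,0,0,0],[1,-1.54,-5.36,0,0,0,0],[1,-1.54,-5.36,0,0,0,0],[1,-1.54,-5.36,0,0,0,0],[1,-1.54,-5.36,0,0,0,0],[1,-1.54,-5.36,0,0,0,0],[1,-1.54,-5.36,0,0,0,0],[1,0,0,0,0,0,-8.2],[1,0,0,0,0,0,-8.2],[1,0,0,0,0,0,0]]]';  python3 go.py 0.5358 -0.296 0.0165 95.2;  python3 - <<'E'
from h import *
p,d=snap('wrist')
toprect('wrist',(240,400,183,278),.030,.08,.049,'flat')
E
```

```text
clock: 23.15
ee_pos: [0.5375, -0.2959, 0.196]
tool_rot: [-0.0, -0.044, 0.999, 0.0]
contact_force: [-0.7, 0.3, -0.6]
grip_width: 1.0
grasp_force: 0.0
tcp [ 0.5375 -0.2959  0.196 ] yaw 95.1 shift-first cm [ 0.16 -0.   17.95] then turnvec [ 0.01 -0.01 -0.1 ] | turn-first shift [ 0.17  0.   17.95] t 23.1 q6 -2.24 F [-0.7  0.3 -0.6] g 1.000 0.0
flat 1696 [ 0.5481 -0.2946] [0.0315 0.056 ] 5.1 z med 0.0482
```

```bash
python3 -m inch '[[[1,0.16,0,6,0,0,0],[1,0,0,6,0,0,0],[1,0,0,3.5,0,0,0],[1,0,0,1.7,0,0,0],[1,0,0,0.75,0,0,0],[1,0,0,0,0,0,0],[0,0,0,0,0,0,0],[0,0,0,0,0,0,0],[0,0,0,0,0,0,0],[0,0,0,0,0,0,0],[0,0,0,0,0,0,0]]]' 25;  python3 go.py 0.4938 0.2046 0.13 79.3
```

```text
clock: 24.58
ee_pos: [0.536, -0.296, 0.0168]
tool_rot: [0.0, -0.047, 0.999, -0.0]
contact_force: [-0.3, 0.2, 1.4]
grip_width: 0.601
grasp_force: 25.0
tcp [ 0.536  -0.296   0.0168] yaw 95.3 shift-first cm [ -0.46  50.24 -11.33] then turnvec [-0.000e+00  1.000e-02  1.604e+01] | turn-first shift [ 13.44  48.41 -11.32] t 24.6 q6 -2.24 F [-0.3  0.2  1.4] g 0.601 25.0
```

```bash
python3 -m inch '[[[0,0,0,-5.3,0,0,0],[0,0,0,-6,0,0,0],[0,-0.05,5.58,0,0,0,0],[0,-0.05,5.58,0,0,0,0],[0,-0.05,5.58,0,0,0,0],[0,-0.05,5.58,0,0,0,0],[0,-0.05,5.58,0,0,0,0],[0,-0.05,5.58,0,0,0,0],[0,-0.05,5.58,0,0,0,0],[0,-0.05,5.58,0,0,0,0],[0,-0.06,5.6,0,0,0,0],[0,0,0,0,0,0,8]]]'; python3 -m inch '[[[0,0,0,0,0,0,8],[0,0,0,0,0,0,0]]]'; python3 go.py 0.4938 0.2046 0.021 79.3
```

```text
clock: 26.08
ee_pos: [0.493, 0.2078, 0.1295]
tool_rot: [-0.0, 0.022, 1.0, 0.0]
contact_force: [-0.6, -0.7, -1.3]
grip_width: 0.605
grasp_force: 25.0
clock: 26.32
ee_pos: [0.4936, 0.2047, 0.1295]
tool_rot: [-0.0, 0.092, 0.996, -0.0]
contact_force: [0.7, 0.0, -1.6]
grip_width: 0.601
grasp_force: 25.0
tcp [0.4936 0.2047 0.1295] yaw 79.4 shift-first cm [-3.000e-02 -1.000e-02  1.085e+01] then turnvec [-0.01 -0.02  0.11] | turn-first shift [-2.000e-02 -1.000e-02  1.085e+01] t 26.3 q6 -1.08 F [ 0.7  0.  -1.6] g 0.601 25.0
```

Aligned over the base. I'll lower gently and watch the force.

```bash
python3 -m inch '[[[0,0,0,4.5,0,0,0],[0,0,0,3.5,0,0,0],[0,0,0,1.4,0,0,0],[0,0,0,0.5,0,0,0],[0,0,0,0.3,0,0,0],[0,0,0,0.3,0,0,0],[0,0,0,0.25,0,0,0],[0,0,0,0.1,0,0,0],[0,0,0,0,0,0,0]]]'; python3 go.py 0.4938 0.2046 0.021 79.3
```

```text
clock: 27.45
ee_pos: [0.4938, 0.2047, 0.0212]
tool_rot: [0.0, 0.093, 0.996, -0.0]
contact_force: [-0.4, 0.2, -0.8]
grip_width: 0.604
grasp_force: 25.0
tcp [0.4938 0.2047 0.0212] yaw 79.4 shift-first cm [-0.   -0.01  0.02] then turnvec [-0.    0.    0.05] | turn-first shift [-0.   -0.01  0.02] t 27.4 q6 -1.08 F [-0.4  0.2 -0.8] g 0.604 25.0
```

No contact force on the way down and the depth is right, so I'll release, rise and check.

```bash
python3 -m inch '[[[1,0,0,0,0,0,0],[1,0,0,0,0,0,0],[1,0,0,0,0,0,0],[1,0,0,-1,0,0,0],[1,0,0,-4,0,0,0],[1,0,0,-6,0,0,0],[1,0,0,-6,0,0,0],[1,0,0,-2,0,0,0],[1,0,0,0,0,0,0]]]'; python3 go.py 0.4455 -0.3026 0.2 95.2
python3 - <<'E'
from h import *
p,d=snap('wrist')
cv2.imwrite('pics/c6.png',cv2.resize(p[120:290,230:430],None,fx=3,fy=3,interpolation=cv2.INTER_CUBIC))
toprect('wrist',(250,400,120,275),.030,.09,.053,'flat')
W=world('wrist'); R=W[120:275,250:400]; m=(R[...,2]>.045)&(R[...,2]<.06)
for _ in range(1):
    q=R[m]; A=np.c_[q[:,:2]-q[:,:2].mean(0),np.ones(len(q))]; k=np.linalg.lstsq(A,q[:,2],rcond=None)[0]; print('plane',k.round(4))
E
```

```text
clock: 28.58
ee_pos: [0.4943, 0.2048, 0.213]
tool_rot: [0.002, 0.093, 0.996, 0.001]
contact_force: [-0.2, -0.6, -1.1]
grip_width: 1.005
grasp_force: 0.0
tcp [0.4943 0.2048 0.213 ] yaw 79.3 shift-first cm [ -4.58 -50.77   1.23] then turnvec [  0.07   0.19 -15.85] | turn-first shift [  9.46 -50.09   1.3 ] t 28.6 q6 -1.08 F [-0.2 -0.6 -1.1] g 1.005 0.0
flat 2926 [0.4926 0.205 ] [0.0559 0.0588] 79.3 z med 0.0521
plane [ 0.0039 -0.0025  0.051 ]
```

View pics/c6.png

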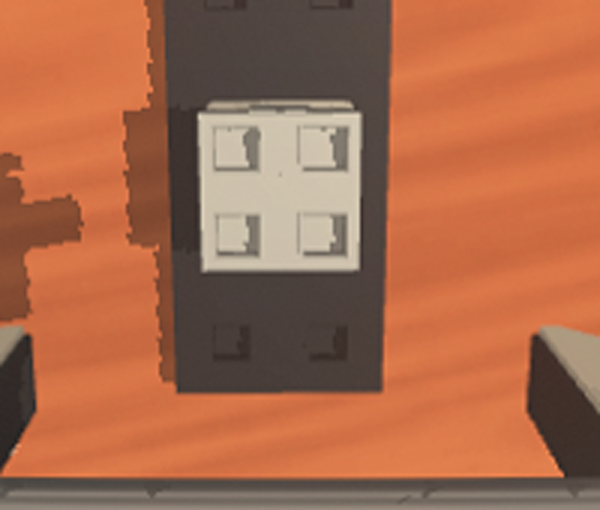

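The flat tub is seated and level, with its lid at 53 mm as expected and its recesses at crop (237,149), (323,147), (238,235), (322,233). Next I'll fetch the bar tub.

```bash
python3 - <<'E'
from h import *
f=lambda L:[(230+(u-1)/3,120+(v-1)/3) for u,v in L]
a=ray('wrist',f([(237,149),(323,147),(238,235),(322,233)]),.053); print(a.mean(0).round(4),np.linalg.norm(a-np.roll(a,1,0),axis=1).round(4))
b=ray('wrist',f([(199,112),(361,110),(201,272),(360,270)]),.053); print(b.mean(0).round(4))
E
python3 -m inch '[[[1,-0.51,-5.64,0,0,0,0],[1,-0.51,-5.64,0,0,0,0],[1,-0.51,-5.64,0,0,0,0],[1,-0.51,-5.64,0,0,0,0],[1,-0.51,-5.64,0,0,0,0],[1,-0.51,-5.64,0,0,0,0],[1,-0.51,-5.64,0,0,0,0],[1,-0.51,-5.64,0,0,0,0],[1,-0.5,-5.65,0,0,0,0],[1,0,0,0,0,0,-8],[1,0,0,0,0,0,-8],[1,0,0,0,0,0,0]]]'; python3 go.py 0.4455 -0.3026 0.0187 95.2; python3 -c "
from h import *
snap('wrist')
toprect('wrist',(250,400,110,275),.0505,.09,.058,'bartub')"
```

```text
[0.493  0.2051] [0.0422 0.0297 0.0432 0.0297]
[0.4934 0.2051]
clock: 30.12
ee_pos: [0.4443, -0.3024, 0.2096]
tool_rot: [-0.001, -0.046, 0.999, 0.001]
contact_force: [-0.3, 0.2, 0.4]
grip_width: 0.998
grasp_force: 0.0
tcp [ 0.4443 -0.3024  0.2096] yaw 95.3 shift-first cm [-0.15 -0.06 19.09] then turnvec [ 0.11 -0.11  0.08] | turn-first shift [-0.12 -0.03 19.09] t 30.1 q6 -2.35 F [-0.3  0.2  0.4] g 0.998 0.0
bartub 2880 [ 0.4448 -0.3026] [0.0566 0.0551] 5.3 z med 0.0556
```

```bash
python3 -m inch '[[[1,-0.1,0,6,0,0,0],[1,0,0,6,0,0,0],[1,0,0,4.2,0,0,0],[1,0,0,2,0,0,0],[1,0,0,0.9,0,0,0],[1,0,0,0,0,0,0],[0,0,0,0,0,0,0],[0,0,0,0,0,0,0],[0,0,0,0,0,0,0],[0,0,0,0,0,0,0],[0,0,0,0,0,0,0]]]' 25;  python3 go.py 0.4936 0.2049 0.15 79.3
```

```text
clock: 31.55
ee_pos: [0.446, -0.3027, 0.0203]
tool_rot: [0.0, -0.047, 0.999, -0.0]
contact_force: [-0.5, 0.1, 2.0]
grip_width: 0.6
grasp_force: 25.0
tcp [ 0.446  -0.3027  0.0203] yaw 95.3 shift-first cm [ -9.47  50.1  -12.97] then turnvec [-1.000e-02  1.000e-02  1.604e+01] | turn-first shift [  4.74  50.76 -12.97] t 31.6 q6 -2.35 F [-0.5  0.1  2. ] g 0.600 25.0
```

```bash
python3 -m inch '[[[0,0,0,-6,0,0,0],[0,0,0,-6,0,0,0],[0,-1.05,5.56,-0.1,0,0,0],[0,-1.05,5.56,-0.1,0,0,0],[0,-1.05,5.56,-0.1,0,0,0],[0,-1.05,5.56,-0.1,0,0,0],[0,-1.05,5.56,-0.1,0,0,0],[0,-1.05,5.56,-0.1,0,0,0],[0,-1.05,5.56,-0.1,0,0,0],[0,-1.06,5.56,-0.1,0,0,0],[0,-1.06,5.6,-0.1,0,0,0],[0,0,0,0,0,0,8]]]'; python3 -m inch '[[[0,0,0,0,0,0,8],[0,0,0,0,0,0,0]]]'; python3 go.py 0.4937 0.2049 0.0656 79.3
```

```text
clock: 33.05
ee_pos: [0.4932, 0.208, 0.1489]
tool_rot: [0.0, 0.023, 1.0, 0.0]
contact_force: [-0.3, -0.1, -2.2]
grip_width: 0.6
grasp_force: 25.0
clock: 33.3
ee_pos: [0.4933, 0.2048, 0.1489]
tool_rot: [-0.0, 0.092, 0.996, -0.0]
contact_force: [-0.3, 0.0, -1.6]
grip_width: 0.602
grasp_force: 25.0
tcp [0.4933 0.2048 0.1489] yaw 79.4 shift-first cm [-0.04  0.02  8.33] then turnvec [-0.02 -0.03  0.11] | turn-first shift [-0.04  0.01  8.33] t 33.3 q6 -1.08 F [-0.3  0.  -1.6] g 0.602 25.0
```

```bash
python3 -m inch '[[[0,-0.04,0,4,0,0,0],[0,0,0,2.3,0,0,0],[0,0,0,0.7,0,0,0],[0,0,0,0.3,0,0,0],[0,0,0,0.3,0,0,0],[0,0,0,0.3,0,0,0],[0,0,0,0.3,0,0,0],[0,0,0,0.1,0,0,0],[0,0,0,0,0,0,0]]]'; python3 go.py 0.4937 0.2049 0.0653 79.3
```

```text
clock: 34.42
ee_pos: [0.4939, 0.2047, 0.0661]
tool_rot: [-0.0, 0.093, 0.996, -0.0]
contact_force: [0.3, 0.9, -1.3]
grip_width: 0.604
grasp_force: 25.0
tcp [0.4939 0.2047 0.0661] yaw 79.3 shift-first cm [0.02 0.02 0.08] then turnvec [-0.   -0.    0.05] | turn-first shift [0.02 0.02 0.08] t 34.4 q6 -1.08 F [ 0.3  0.9 -1.3] g 0.604 25.0
```

```bash
python3 -m inch '[[[0,0,0,0.07,0,0,0],[0,0,0,0,0,0,0],[1,0,0,0,0,0,0],[1,0,0,0,0,0,0],[1,0,0,0,0,0,0],[1,0,0,-1,0,0,0],[1,0,0,-4,0,0,0],[1,0,0,-5,0,0,0],[1,0,0,-5,0,0,0],[1,0,0,0,0,0,0],[1,0,0,0,0,0,0]]]'
python3 - <<'E'
from h import *
p,d=snap('wrist','w7.png')
toprect('wrist',(250,400,110,275),.095,.12,.102,'bartub lid')
W=world('wrist'); R=W[110:275,250:400]; m=(R[...,2]>.092)&(R[...,2]<.106)
q=R[m]; print('plane',np.linalg.lstsq(np.c_[q[:,:2]-q[:,:2].mean(0),np.ones(len(q))],q[:,2],rcond=None)[0].round(4))
E
```

```text
clock: 35.8
ee_pos: [0.4935, 0.2046, 0.2151]
tool_rot: [-0.0, 0.093, 0.996, -0.0]
contact_force: [-0.7, -0.8, 0.6]
grip_width: 1.001
grasp_force: 0.0
bartub lid 3655 [0.493  0.2051] [0.0551 0.0569] 79.3 z med 0.1006
plane [ 0.0151 -0.0026  0.1002]
```

View pics/w7.png

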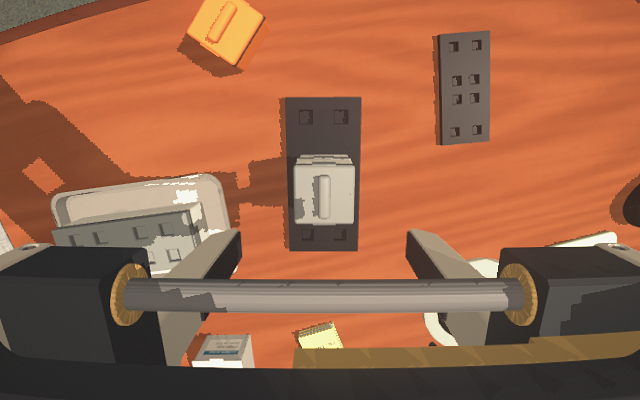

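The bar tub is seated at (323,190): its lid is at 101 mm as expected, level and centred. The long tub lies in the tray at (130,240), and the gripper is clear.

```bash
python3 -c "
from plant import *
print(sign_off())"
```

```text
the job is handed in; nothing more can be done
None
```

I handed the job in at about 36 s: the long tub stands in the steel tray, and on the black base the flat-lid tub is seated with the bar tub on top of it, both measured level at the expected heights.

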